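Pass the spark plug rack through the sprung chute gate

ROBOT

A 6-joint arm with a two-finger parallel gripper is mounted at the origin on a cart in front of the work surface, level with it; the furniture and walls round the work are solid. World frame = base frame: x ahead of the robot, y to its left, z up, the work surface at z = 0. Lengths are in m, angles in rad, forces in N, time in s.
With the tool pointing down it reaches from about 0.225 to 0.875 m from the base axis. Payload 3.4 kg.
Tool frame: the origin (TCP) lies on the mounting face of the last link; the fingertips stand 173 mm ahead of it and the grasp point (between the pads) lies 155 mm ahead of it; x points along the fingers, y is the direction in which the jaws open and shut, and the axes are right-handed (so a half turn about x gives the same grasp; the last joint's range is limited). The gripper opens to 85 mm and grips with 20 to 120 N. Pads are 22 mm wide; open, the fingers measure 114 mm over their backs; the gripper's body (76 mm by 85 mm) begins 54 mm behind the grasp point. The pads swing forward as they close: fully open they stand 13 mm farther back than shut.
Start: joints at [-1.338, 0.276, 1.505, -0, 1.361, -0.121], TCP at [0.199, -0.539, 0.405] pointing down, gripper open.
Joint ranges: [-2.89, 2.89], [-0.75, 2.08], [0.22, 2.7], [-1.18, 4.32], [0.11, 2.71], [-2.7, 2.7]. Speed limits (rad/s): [2.57, 2.57, 3.14, 3.14, 3.14, 3.14].

INTERFACE

Orientations are given as a unit quaternion [w, x, y, z].
In Python, from rig import manip gives the robot as it stands.
- The arm moves only by the tool arm_command, never from a script. Its argument "targets" is a list of rows, each an object with "dp": the shift along the tool's x, y, z in m, a list of three; "turn": the turn, a rotation vector about the tool's x, y, z in degrees, a list of three; "grip": the opening, from -1 (shut) to 1 (fully open). In form: [{"dp": [tx, ty, tz], "turn": [wx, wy, wz], "grip": grip}, ...]. A call has 1 to 8 rows; each row shifts and turns the commanded pose from where the row before left it, along the tool's axes as they then stand; what a row does not reach is not made up. A row lasts 1/10 s, in which the tool goes at most 50 mm and 8.59 degrees, less where a joint would pass 70% of its speed; a pose out of reach is approached as far as the arm can. A call with a gripper value outside its range is refused whole. The fingers move at their own pace and stop on an object; "grip_force" is the grip in N (left out, the last holds). Time passes only in rows, so rows that do not move let the fingers close. It gives the time, the measured TCP pose, the force and the opening at its end, in the units of the state.
- manip.get_state(): the state, without advancing time (a new reading comes with each control period).
- manip.get_image(name): name is "scene" or "top"; returns the picture (400x640x3 uint8, red, green, blue); there is no depth.
- manip.calibration(name): a dict with "fx", "fy", "cx", "cy" (pixels), "R" (3x3) and "t" (3): a world point X has camera coordinates R X + t. Camera axes: x right, y down, z forward; pixel columns grow to the right and rows downward; lengths in m; the calibration is good to about 2 mm. A picture is of the moment at which its call begins. calibration takes no time and is no camera call.
- manip.sign_off(): hands the job in, once; it reports no verdict.
The state is a dict: "clock": time; "qpos": joint angles; "qd": joint speeds; "effort": joint torques, N m; "position": TCP position; "ee_rot": TCP orientation; "contact_force": force on the tool from outside, world axes, zero at the start; "moment": the same for the moment, N m; "width": finger opening in m.
Only numpy, scipy, OpenCV 4.12 (cv2) and the standard library are available. Lean on these libraries where they do the work, as an engineer would, in place of code of your own. Each camera call takes 0.05 s, during which the arm holds its last target.

TASK

Using only your fingertips, press the yellow paddle beside the chute in against its spring to swing the red gate open, and keep holding it fully clear with one finger while another finger pushes the blue spark plug rack along the chute, through the gateway and home against the end stop. Then let go of the paddle so that the gate springs shut behind the rack, and back away. Slide the rack, do not lift, pinch or tip it, and leave the loose parts lying about where they are.

Things in the scene. Friction and masses are not known exactly. Their poses are not given: they have to be found in the camera images.
- chute: Grey steel chute fixed to the bench. Origin on its centre line in the gate's plane, at bench height; +y is the way the rack must travel, z up, paddle on the -x side. In this frame, mm: floor top z 4; walls at x -42 to -38 and 38 to 42, tops z 30; guide strips leave a lane 63 wide; runs from y -232 to 140. Above z 55 only paddle, rack and end stop are in the way.
- stop_face (a point): Middle of the upper edge of the end stop's face, 66 mm above the bench, at y = 130 mm in the chute's frame (axes as the chute's). With the rack home against it, the rack's origin is at y = 75 mm and its back face at y = 20 mm, past the gate.
- gate_shaft (a point): Point on the shaft of gate and paddle above the gate's window in the wall: x -50, y 0, z 42 mm in the chute's frame; the shaft runs along the chute's y, its brackets (y -224 and 56) are 50 mm high. The gate is a red bar 12 x 6 mm, hanging 36 mm from the shaft, reaching into the lane at y -3 to 3 mm; the rack cannot push it open.
- gate (a joint): Turn (rad) of gate and paddle: 0 shut, 1.0 the hard limit; it springs back to 0. Grows as the paddle's outer face is pressed toward the chute's +x. The gate is clear of the lane from about 0.55 and counts as held open above 0.6. The spring gives 0.04 N m at 0, 0.10 N m at 1.0 (1 to 2 N at the paddle's edge).
- paddle_edge (a point): Centre of the 8 mm bead on the upper edge of the yellow paddle, half-way along it, 54 mm from the shaft. The paddle is 262 mm long (chute y -215 to 47); a finger may slide along all of it. Shut, it leans 40 degrees out: bead's outside at chute x -89, z 83 mm. Upright at 0.70: bead's outside at x -54, z 96 mm.
- rack: Loose blue plastic rack, 60 wide (x) x 110 long (y) mm, block 24 mm high, with five upright spark plugs (tops 86 mm above its underside), about 0.5 kg. Origin at the centre of its underside; +y is its front. It stands in the chute at -y of the gate, its axes along the chute's.
- push_face (a point): Point on the back (-y) face of the rack's upright push plate, mid-width, 65 mm above the rack's underside (69 mm above the bench). The plate is 56 mm wide and rises to 88 mm above the underside. Push here toward the chute's +y.
- piston: Loose grey piston, 55 mm across, 54 mm high, standing beyond the chute; origin at its underside. Leave alone.
- rubber_ring: Loose black rubber bush, 34 mm across, 14 mm high, on the robot's side of the chute; leave alone.
- pin: Loose steel gudgeon pin, 46 mm long, 15 mm thick, lying on the robot's side of the chute; leave alone.
Mind the look-alikes: they are no part of the job. There is more than one size of the rack; the one meant has the size given above.

How it is judged:
On the way, in this order (a step that is already met when the one before it is completed fails the run):
1. The gate is held open with the rack still wholly ahead of it (value of joint gate above 0.6 rad and y of rack in the frame of chute below -0.06 m and contact force between the fingers and anything else above 0.2 N), for 0.2 s.
2. The rack is pushed through the gateway, the gate still held open as its tail goes by (value of joint gate above 0.6 rad and y of rack in the frame of chute above 0.058 m).
At the end, for the whole second after the job is handed in: The rack stands flat in the chute within 8 mm of the end stop, at rest, and the gate has sprung shut (below 0.06 rad) behind it (y of rack in the frame of chute between 0.067 and 0.079 m and z of rack in the frame of chute below 0.008 m and angle between rack's own z axis and vertical below 0.06 rad and angle between the y axis of rack and the y axis of chute, either way round below 0.12 rad and value of joint gate below 0.06 rad and linear speed of rack below 0.01 m/s); the robot touches nothing.
It fails at once if the gate is not held open (below 0.6 rad) while any part of the rack is in the gateway (value of joint gate below 0.6 rad and y of rack in the frame of chute between -0.06 and 0.058 m).
It fails at once if the rack is lifted more than 12 mm off the chute floor (z of rack in the frame of chute above 0.016 m).
It fails at once if the rack is tipped more than about 14 degrees (angle between rack's own z axis and vertical above 0.25 rad).
It fails at once if the piston, the rubber bush or the gudgeon pin is moved more than 20 mm (distance of any of piston, rubber_ring, pin from where it was at the start of the episode above 0.02 m).
It also fails if it takes over 48 s, if anything falls off the work surface, if the arm or the gripper's body presses on something with over 40 N, if the wrist force passes 120 N, or if a joint passes its speed limit or range.

## Working session

There is one attempt and no reset: what is moved stays moved. The work goes in short steps, Python scripts to look and compute and a tool call to move; the robot and the scene stay as the last step left them, time stands still between calls to the robot, and variables do not carry over. Pictures are saved under pics/ and viewed, and the job is handed in when it is done.

Besides the shell and the picture viewer there is one more tool, called in YAML: its name, and indented under it one key for each argument. arm_command: Moves the arm, as the interface text tells. Its arguments: {"type":"object","properties":{"targets":{"type":"array"},"grip_force":{"type":"number"}},"required":["targets"]}

```bash
ls; mkdir -p pics; python3 - <<'E'
from rig import manip
import cv2,numpy as np
s=manip.get_state();print({k:np.round(v,3) for k,v in s.items()})
for n in("scene","top"):
    im=manip.get_image(n);np.save(f'pics/{n}0.npy',im);cv2.imwrite(f'pics/{n}0.png',im[:,:,::-1])
    c=manip.calibration(n);print(n,{k:np.round(v,4).tolist() for k,v in c.items()})
E
```

```text
pics
{'clock': np.float64(0.0), 'qpos': array([-1.338,  0.277,  1.506,  0.   ,  1.361, -0.121]), 'qd': array([ 0.002, -0.   , -0.   , -0.001, -0.   ,  0.001]), 'effort': array([-1.0000e-03, -4.1678e+01, -2.4581e+01, -0.0000e+00,  1.1000e-02,
        0.0000e+00]), 'position': array([ 0.199, -0.539,  0.404]), 'ee_rot': array([-0.124, -0.696, -0.125,  0.696]), 'contact_force': array([-0.999, -0.57 ,  0.676]), 'moment': array([ 0.083, -0.01 , -0.   ]), 'width': np.float64(0.085)}
scene {'fx': 373.3962, 'fy': 373.3962, 'cx': 320.3337, 'cy': 197.3618, 'R': [[0.8795, -0.4758, 0.002], [-0.3628, -0.6734, -0.6441], [0.3079, 0.5658, -0.7649]], 't': [-0.458, 0.2842, 0.7]}
top {'fx': 448.6997, 'fy': 448.6997, 'cx': 314.6965, 'cy': 205.5995, 'R': [[-0.0212, -0.9997, -0.0107], [-0.9984, 0.0218, -0.0526], [0.0528, 0.0096, -0.9986]], 't': [0.0751, 0.5583, 1.2818]}
```

View pics/scene0.png

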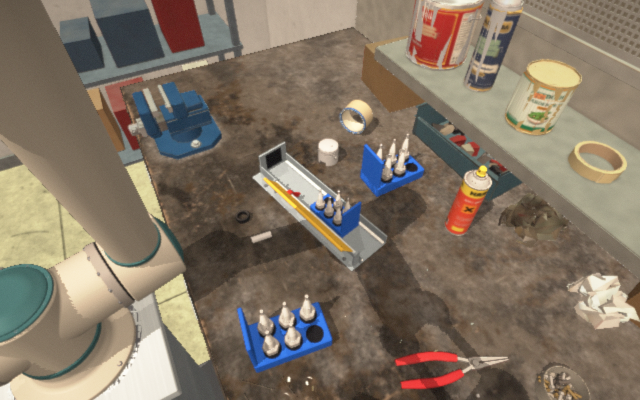

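View pics/top0.png

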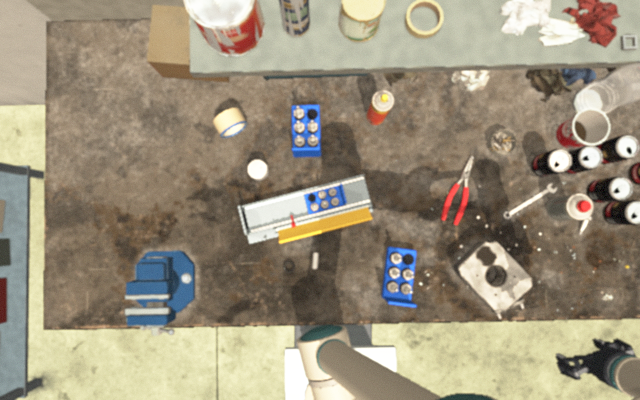

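```bash
python3 - <<'E'
import cv2,numpy as np
im=cv2.imread('pics/top0.png')[165:255,230:385];cv2.imwrite('pics/ct.png',cv2.resize(im,None,fx=5,fy=5,interpolation=cv2.INTER_CUBIC))
im=cv2.imread('pics/scene0.png')[135:275,240:395];cv2.imwrite('pics/cs.png',cv2.resize(im,None,fx=4,fy=4,interpolation=cv2.INTER_CUBIC))
E
```

```text
(no output)
```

View pics/ct.png

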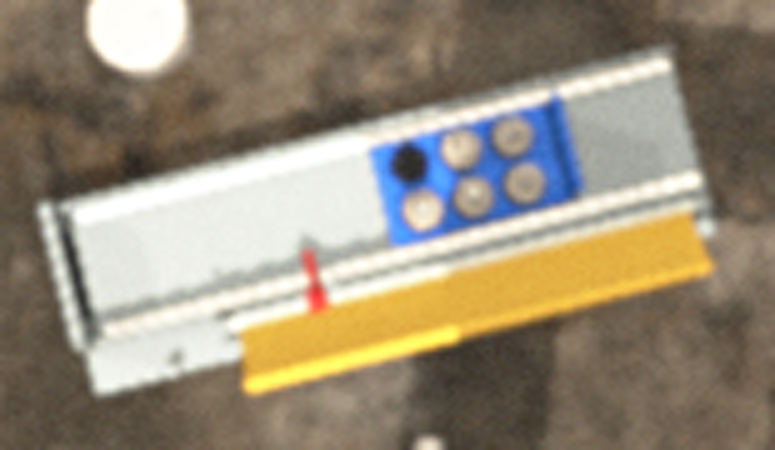

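View pics/cs.png

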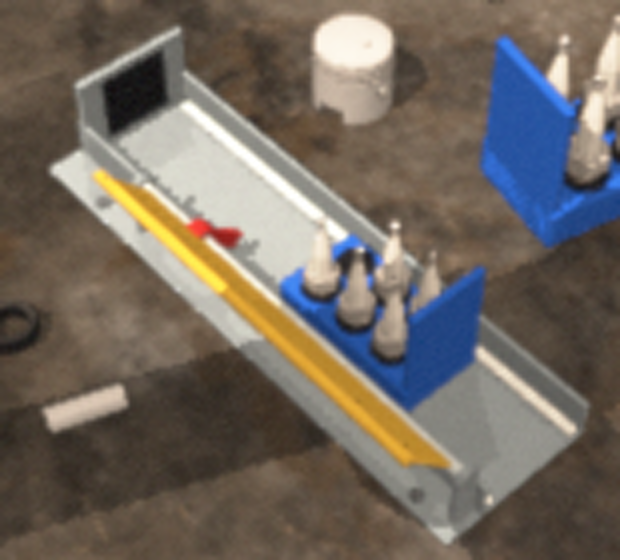

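```bash
cat > h.py <<'E'
import numpy as np,cv2
from rig import manip
C={n:manip.calibration(n) for n in("scene","top")}
def proj(n,X):
    c=C[n];p=np.atleast_2d(X)@np.array(c["R"]).T+np.array(c["t"])
    return np.c_[c["fx"]*p[:,0]/p[:,2]+c["cx"],c["fy"]*p[:,1]/p[:,2]+c["cy"]]
def w(P,X):
    x,y,a=P;X=np.atleast_2d(X)/1000.
    c,s=np.cos(a),np.sin(a)
    return np.c_[x+c*X[:,0]-s*X[:,1],y+s*X[:,0]+c*X[:,1],X[:,2]]
E
cat > fit.py <<'E'
from h import *
from scipy.optimize import least_squares
t=lambda u,v:(u/5+230-.4,v/5+165-.4); s=lambda u,v:(u/4+240-.4,v/4+135-.4)
D=[("top",(-86,47,80),t(248,393)),("top",(-86,-215,80),t(713,270)),("top",(42,-232,30),t(672,47)),
("scene",(-87,47,86),s(94,172)),("scene",(-87,-215,86),s(405,463)),("scene",(42,-232,30),s(587,405)),
("scene",(-42,140,66),s(77,86)),("scene",(42,140,66),s(180,28)),("top",(42,140,66),t(40,205)),("top",(-42,140,66),t(78,350))]
f=lambda P:np.concatenate([(proj(n,w(P,X))[0]-uv) for n,X,uv in D])
r=least_squares(f,[0.4,0.05,0.2],loss='soft_l1');P=r.x
print(P,np.degrees(P[2]));print(np.round(f(P).reshape(-1,2),1))
R=[("top",(28,92),t(556,96)),("top",(-28,92),t(581,190)),("scene",(28,92),s(484,268)),("scene",(-28,92),s(412,308))]
for n,(x,z),uv in R:
    g=least_squares(lambda q:proj(n,w(P,(q[1],q[0],z)))[0]-uv,[-150,x]);print(n,x,np.round(g.x,1))
np.save('P.npy',P)
L=[[(42,-232,30),(42,140,30)],[(-42,-232,30),(-42,140,30)],[(-42,130,66),(42,130,66)],[(-89,-215,83),(-89,47,83)],[(-50,-215,42),(-50,47,42)],[(-31.5,-200,4),(-31.5,130,4)],[(31.5,-200,4),(31.5,130,4)],[(-50,0,42),(-14,0,42)]]
for n,(a,b,c,d),k,T in(("top",(230,385,165,255),5,t),("scene",(240,395,135,275),4,s)):
    im=cv2.resize(cv2.imread(f'pics/{n}0.png')[c:d,a:b],None,fx=k,fy=k,interpolation=cv2.INTER_CUBIC)
    for l in L:
        q=((proj(n,w(P,l))-[a-.4,c-.4])*k).astype(int);cv2.line(im,tuple(map(int,q[0])),tuple(map(int,q[1])),(255,0,255),1)
    cv2.imwrite(f'pics/o_{n}.png',im)
E
python3 fit.py
```

```text
[0.55255415 0.13392348 0.22569946] 12.931626765135237
[[ 0.5 -1. ]
 [ 0.3  0.2]
 [ 0.9  0.4]
 [ 0.3  0.4]
 [ 0.3  0.4]
 [ 1.2  0.5]
 [-1.6 -1.5]
 [-1.  -1.6]
 [-1.  -0.1]
 [-1.4  0.2]]
top 28 [-153.9   27.4]
top -28 [-154.4  -25.7]
scene 28 [-154.8   27.9]
scene -28 [-148.9  -20.6]
```

View pics/o_top.png

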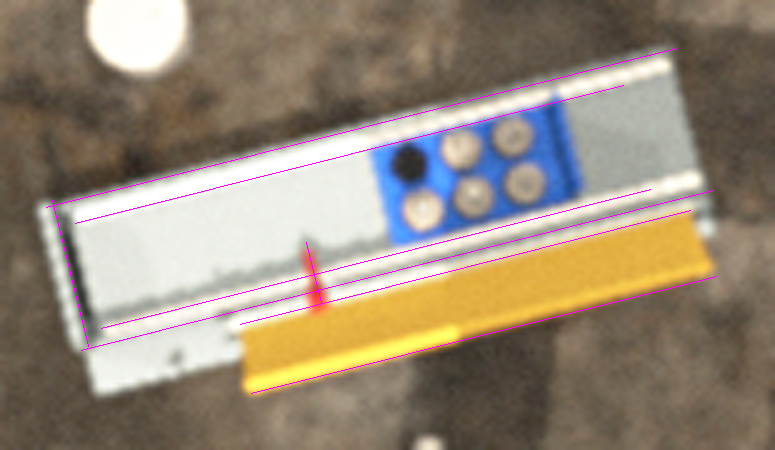

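View pics/o_scene.png

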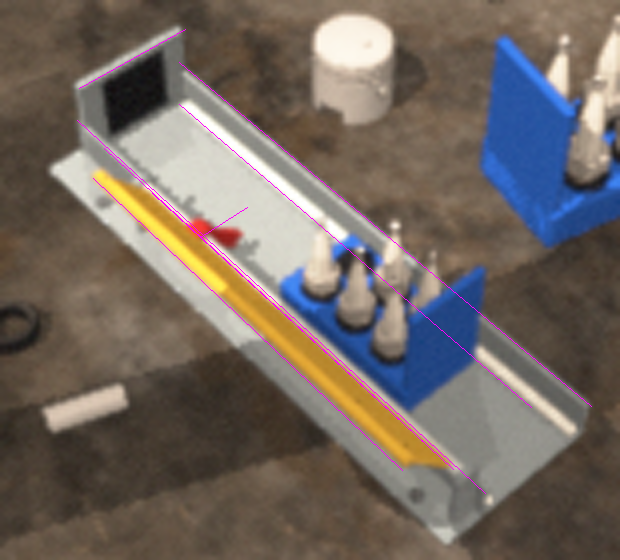

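The candidates for the rack, in the top view, are the rack in the chute (327,199), a loose rack (306,130) and a larger rack near the robot (400,275). I chose the one in the chute. In the crop its plate-to-front length and width match 110 x 60 mm, and the plate's back face is at chute y ≈ -154 mm. The wireframe overlay fits the chute to about 2–3 mm.

```bash
cat > go.py <<'E'
import sys
from h import *
from scipy.spatial.transform import Rotation as Ro
P=np.load('P.npy')
def rep(tgt=None):
    s=manip.get_state();q=s['ee_rot'];R=Ro.from_quat([q[1],q[2],q[3],q[0]]);p=s['position']
    a=P[2];cx=np.array([np.cos(a),np.sin(a),0]);cy=np.array([-np.sin(a),np.cos(a),0]);d=np.array(p)-[P[0],P[1],0]
    print('t',round(float(s['clock']),2),'chute mm x,y,tipz',np.round([d@cx*1e3,d@cy*1e3,p[2]*1e3-173],1),'w',round(float(s['width'])*1e3,1),'F chute',np.round([s['contact_force']@cx,s['contact_force']@cy,s['contact_force'][2]],2))
    M=R.as_matrix();print('tool axes in chute coords\n',np.round(np.c_[cx,cy,[0,0,1]].T@M,3))
    if tgt is not None:
        best=None
        for sg in(1,-1):
            ty=cx*sg;tx=np.array([0,0,-1.]);T=Ro.from_matrix(np.c_[tx,ty,np.cross(tx,ty)])
            rv=np.degrees((R.inv()*T).as_rotvec())
            if best is None or np.linalg.norm(rv)<np.linalg.norm(best):best=rv
        W=w(P,(tgt[0],tgt[1],tgt[2]+173))[0]
        print('turn',np.round(best,2),'dp now-axes',np.round(M.T@(W-p)*1e3,1),'world d',np.round((W-p)*1e3,1))
if __name__=="__main__": rep([float(v) for v in sys.argv[1:]] or None)
E
python3 go.py -72 -177 160
```

```text
t 0.1 chute mm x,y,tipz [-495.1 -577.   230.9] w 85.6 F chute [ 0.01 -1.04 -0.24]
tool axes in chute coords
 [[-0.     0.128 -0.992]
 [ 0.002 -0.992 -0.128]
 [-1.    -0.002 -0.   ]]
turn [-8.266e+01 -7.000e-02  7.000e-02] dp now-axes [  71.6 -342.6 -470.7] world d [322.8 484.5 -70.9]
```

arm_command:
  targets:
    - {"dp": [0, -0.0285, -0.039], "turn": [0, 0, 0], "grip": 0.176}
    - {"dp": [0, -0.0285, -0.039], "turn": [0, 0, 0], "grip": 0.176}
    - {"dp": [0, -0.0285, -0.039], "turn": [0, 0, 0], "grip": 0.176}
    - {"dp": [0, -0.0285, -0.039], "turn": [0, 0, 0], "grip": 0.176}
    - {"dp": [0, -0.0285, -0.039], "turn": [0, 0, 0], "grip": 0.176}
    - {"dp": [0, -0.0285, -0.039], "turn": [0, 0, 0], "grip": 0.176}
    - {"dp": [0, -0.0285, -0.039], "turn": [0, 0, 0], "grip": 0.176}
    - {"dp": [0, -0.0285, -0.039], "turn": [0, 0, 0], "grip": 0.176}

```text
clock: 0.9
position: [0.4134, -0.2155, 0.4045]
ee_rot: [-0.124, -0.696, -0.124, 0.696]
contact_force: [1.3, -0.5, -0.5]
width: 0.0504
```

arm_command:
  targets:
    - {"dp": [0, -0.0285, -0.039], "turn": [0, 0, 0], "grip": 0.176}
    - {"dp": [0, -0.0285, -0.039], "turn": [0, 0, 0], "grip": 0.176}
    - {"dp": [0, -0.0285, -0.039], "turn": [0, 0, 0], "grip": 0.176}
    - {"dp": [0, -0.0285, -0.039], "turn": [0, 0, 0], "grip": 0.176}
    - {"dp": [0, 0, 0], "turn": [-8.27, 0, 0], "grip": 0.176}
    - {"dp": [0, 0, 0], "turn": [-8.27, 0, 0], "grip": 0.176}
    - {"dp": [0, 0, 0], "turn": [-8.27, 0, 0], "grip": 0.176}
    - {"dp": [0, 0, 0], "turn": [-8.27, 0, 0], "grip": 0.176}

```text
clock: 1.7
position: [0.5197, -0.0561, 0.4041]
ee_rot: [-0.319, -0.63, -0.32, 0.631]
contact_force: [0.4, 0.1, -0.4]
width: 0.0501
```

arm_command:
  targets:
    - {"dp": [0, 0, 0], "turn": [-8.27, 0, 0], "grip": 0.176}
    - {"dp": [0, 0, 0], "turn": [-8.27, 0, 0], "grip": 0.176}
    - {"dp": [0, 0, 0], "turn": [-8.27, 0, 0], "grip": 0.176}
    - {"dp": [0, 0, 0], "turn": [-8.27, 0, 0], "grip": 0.176}
    - {"dp": [0, 0, 0], "turn": [-8.27, 0, 0], "grip": 0.176}
    - {"dp": [0, 0, 0], "turn": [-8.27, 0, 0], "grip": 0.176}
    - {"dp": [0, 0, 0], "turn": [0, 0, 0], "grip": 0.176}
    - {"dp": [0, 0, 0], "turn": [0, 0, 0], "grip": 0.176}

```text
clock: 2.5
position: [0.5196, -0.0564, 0.4044]
ee_rot: [0.552, 0.441, 0.553, -0.441]
contact_force: [0.9, -1.1, 0.9]
width: 0.05
```

```bash
python3 go.py -72 -177 160; python3 - <<'E'
from h import *
for n in("scene","top"):cv2.imwrite(f'pics/{n}1.png',manip.get_image(n)[:,:,::-1])
E
```

```text
t 2.5 chute mm x,y,tipz [ -74.7 -178.1  231.4] w 50.0 F chute [ 0.64 -1.23  0.86]
tool axes in chute coords
 [[-0.001  1.    -0.002]
 [ 0.    -0.002 -1.   ]
 [-1.    -0.001 -0.   ]]
turn [-0.13 -0.01  0.03] dp now-axes [71.4  2.7 -1.1] world d [  2.3   1.7 -71.4]
```

View pics/scene1.png

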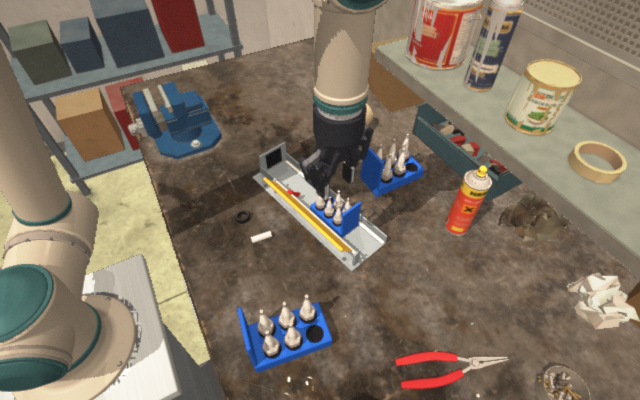

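arm_command:
  targets:
    - {"dp": [0.035, 0, 0], "turn": [0, 0, 0], "grip": 0.176}
    - {"dp": [0.035, 0, 0], "turn": [0, 0, 0], "grip": 0.176}
    - {"dp": [0.035, 0, 0], "turn": [0, 0, 0], "grip": 0.176}
    - {"dp": [0.026, 0, 0], "turn": [0, 0, 0], "grip": 0.176}
    - {"dp": [0, 0, 0], "turn": [0, 0, 0], "grip": 0.176}

```text
clock: 3.1
position: [0.5181, -0.0561, 0.2704]
ee_rot: [0.55, 0.439, 0.556, -0.442]
contact_force: [-0.2, 0.1, -0.7]
width: 0.0503
```

```bash
cat > look.py <<'E'
from h import *
import sys
k=sys.argv[1]
a=cv2.resize(manip.get_image('top')[150:265,215:395,::-1],None,fx=4,fy=4,interpolation=cv2.INTER_CUBIC)
cv2.imwrite(f'pics/t{k}.png',a)
a=cv2.resize(manip.get_image('scene')[110:280,230:410,::-1],None,fx=3.5,fy=3.5,interpolation=cv2.INTER_CUBIC)
cv2.imwrite(f'pics/s{k}.png',a)
E
python3 look.py 2; python3 go.py -72 -177 62
```

```text
t 3.2 chute mm x,y,tipz [ -74.3 -178.3  100.9] w 50.3 F chute [ 0.36 -0.12  1.01]
tool axes in chute coords
 [[-0.  1. -0.]
 [ 0. -0. -1.]
 [-1. -0. -0.]]
turn [-0.01 -0.    0.01] dp now-axes [38.9  2.3 -1.3] world d [  1.9   1.8 -38.9]
```

View pics/t2.png

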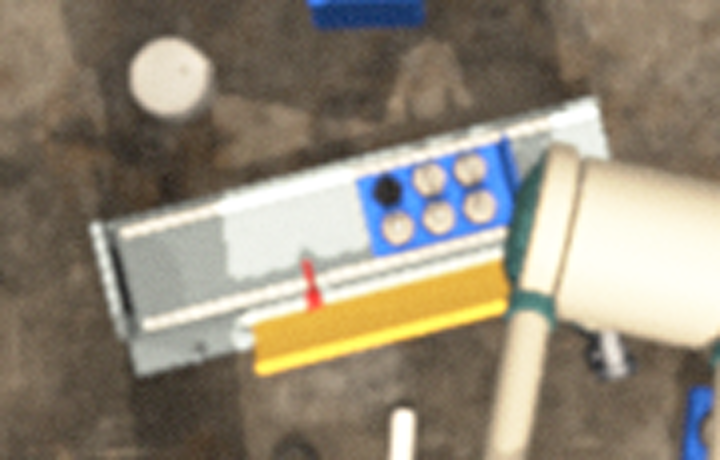

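View pics/s2.png

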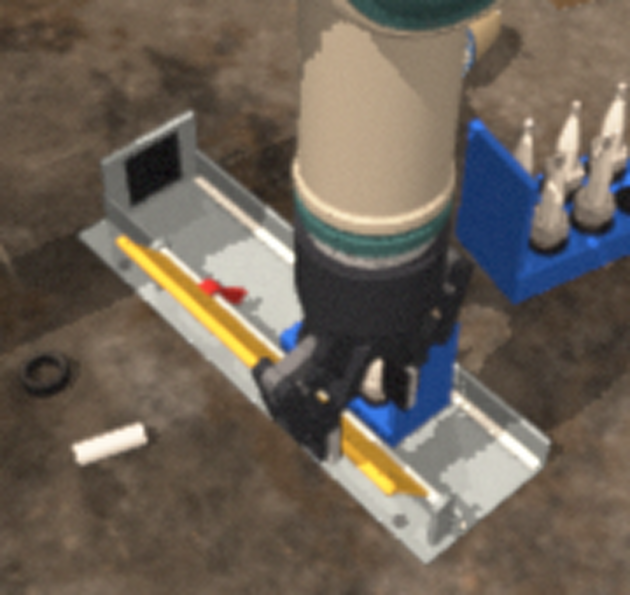

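```bash
python3 - <<'E'
from h import *
P=np.load('P.npy')
for z in(88,95,101,108):
  for X in[(-99,-189),(-99,-167),(-114,-189),(-49,-189),(-49,-167),(-35,-189)]:
    print(z,X,np.round((proj('scene',w(P,(*X,z)))[0]-[230,110])*3.5))
E
```

```text
88 (-99, -189) [342. 473.]
88 (-99, -167) [317. 449.]
88 (-114, -189) [323. 488.]
88 (-49, -189) [406. 426.]
88 (-49, -167) [380. 403.]
88 (-35, -189) [423. 413.]
95 (-99, -189) [343. 467.]
95 (-99, -167) [317. 442.]
95 (-114, -189) [323. 481.]
95 (-49, -189) [406. 419.]
95 (-49, -167) [381. 396.]
95 (-35, -189) [424. 406.]
101 (-99, -189) [343. 461.]
101 (-99, -167) [317. 436.]
101 (-114, -189) [323. 476.]
101 (-49, -189) [407. 413.]
101 (-49, -167) [381. 390.]
101 (-35, -189) [424. 400.]
108 (-99, -189) [343. 454.]
108 (-99, -167) [317. 429.]
108 (-114, -189) [323. 469.]
108 (-49, -189) [408. 406.]
108 (-49, -167) [381. 383.]
108 (-35, -189) [425. 393.]
```

arm_command:
  targets:
    - {"dp": [0.015, 0, 0], "turn": [0, 0, 0], "grip": 0.176}
    - {"dp": [0.015, 0, 0], "turn": [0, 0, 0], "grip": 0.176}
    - {"dp": [0.012, 0, 0], "turn": [0, 0, 0], "grip": 0.176}
    - {"dp": [0, 0, 0], "turn": [0, 0, 0], "grip": 0.176}
    - {"dp": [0, 0, 0], "turn": [0, 0, 0], "grip": 0.176}

```text
clock: 3.7
position: [0.5202, -0.0566, 0.2325]
ee_rot: [0.554, 0.441, 0.553, -0.44]
contact_force: [-0.7, 0.4, -0.3]
width: 0.0502
```

```bash
python3 look.py 3; python3 go.py -25 -177 60
```

```text
t 3.8 chute mm x,y,tipz [ -74.1 -178.4   59.7] w 50.3 F chute [ 0.34  1.12 -0.11]
tool axes in chute coords
 [[ 0.002  1.     0.001]
 [-0.001  0.001 -1.   ]
 [-1.     0.002  0.001]]
turn [ 0.04  0.06 -0.1 ] dp now-axes [-0.2 49.1 -1.4] world d [47.5 12.4  0.3]
```

View pics/s3.png

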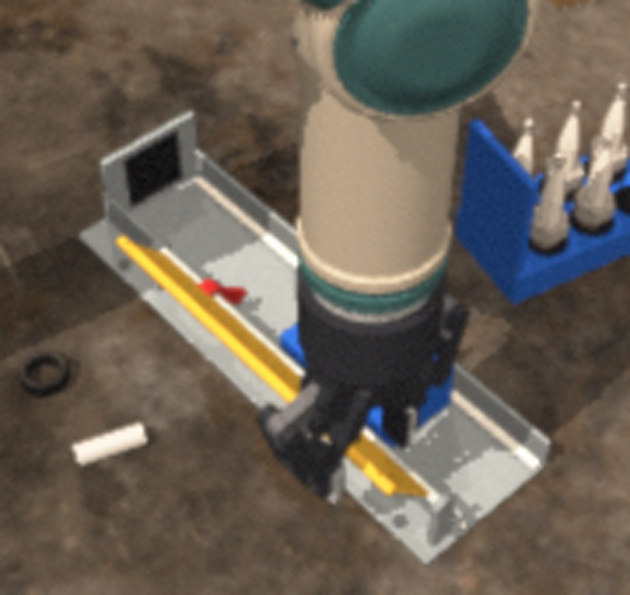

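arm_command:
  targets:
    - {"dp": [0, 0.006, 0], "turn": [0, 0, 0], "grip": 0.176}
    - {"dp": [0, 0.006, 0], "turn": [0, 0, 0], "grip": 0.176}
    - {"dp": [0, 0.006, 0], "turn": [0, 0, 0], "grip": 0.176}
    - {"dp": [0, 0.006, 0], "turn": [0, 0, 0], "grip": 0.176}
    - {"dp": [0, 0.006, 0], "turn": [0, 0, 0], "grip": 0.176}
    - {"dp": [0, 0.006, 0], "turn": [0, 0, 0], "grip": 0.176}
    - {"dp": [0, 0.006, 0], "turn": [0, 0, 0], "grip": 0.176}
    - {"dp": [0, 0.006, 0], "turn": [0, 0, 0], "grip": 0.176}

```text
clock: 4.6
position: [0.5671, -0.0455, 0.2316]
ee_rot: [0.553, 0.44, 0.553, -0.44]
contact_force: [-1.4, -0.6, -0.3]
width: 0.0502
```

arm_command:
  targets:
    - {"dp": [0, 0.001, 0], "turn": [0, 0, 0], "grip": 0.176}
    - {"dp": [0, 0, 0], "turn": [0, 0, 0], "grip": 0.176}
    - {"dp": [0, 0, 0], "turn": [0, 0, 0], "grip": 0.176}

```text
clock: 4.9
position: [0.5674, -0.0455, 0.2316]
ee_rot: [0.553, 0.44, 0.553, -0.44]
contact_force: [-0.9, -0.3, 0.0]
width: 0.0504
```

```bash
python3 look.py 4; python3 go.py -25 -167 60
```

```text
t 5.0 chute mm x,y,tipz [ -25.8 -178.2   58.6] w 50.4 F chute [-2.21 -1.   -0.12]
tool axes in chute coords
 [[-0.     1.     0.001]
 [-0.     0.001 -1.   ]
 [-1.    -0.     0.   ]]
turn [0.04 0.01 0.02] dp now-axes [ -1.4   0.8 -11.2] world d [-1.7 11.1  1.4]
```

View pics/s4.png

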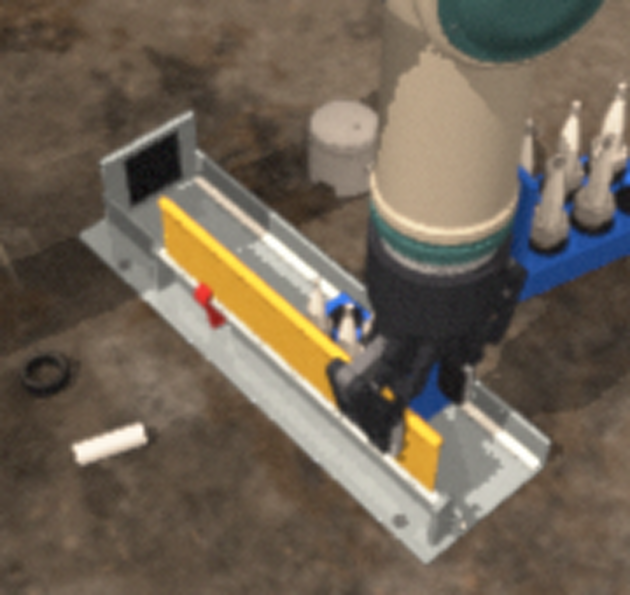

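View pics/t4.png

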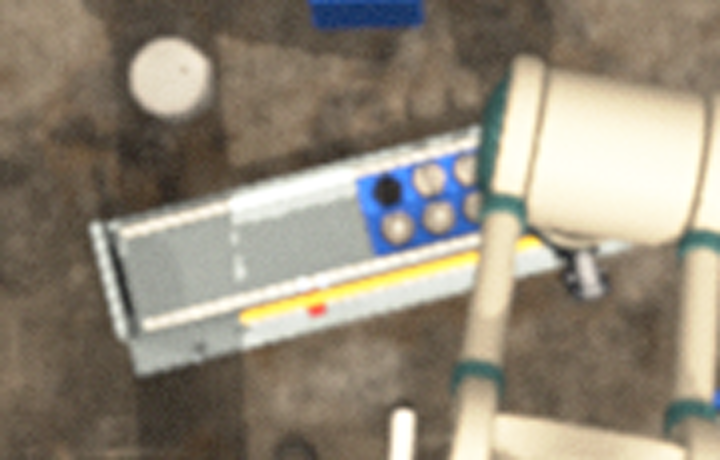

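```bash
python3 - <<'E'
from h import *
P=np.load('P.npy')
for th in(.55,.65,.75,.85,.95):
    b=np.radians(40)-th
    x,z=-50-54*np.sin(b),42+54*np.cos(b)
    print(th,[np.round((proj('scene',w(P,(x,y,z)))[0]-[230,110])*3.5) for y in(47,-215)],np.round((proj('top',w(P,(x,47,z)))[0]-[215,150])*4))
E
```

```text
0.55 [array([151., 207.]), array([427., 455.])] [247. 329.]
0.65 [array([157., 203.]), array([434., 449.])] [245. 321.]
0.75 [array([164., 199.]), array([440., 444.])] [243. 314.]
0.85 [array([170., 196.]), array([447., 439.])] [241. 306.]
0.95 [array([177., 193.]), array([453., 436.])] [239. 298.]
```

arm_command:
  targets:
    - {"dp": [-0.001, 0.0015, 0], "turn": [0, 0, 0], "grip": 0.176}
    - {"dp": [0, 0.001, 0], "turn": [0, 0, 0], "grip": 0.176}
    - {"dp": [0, 0, -0.004], "turn": [0, 0, 0], "grip": 0.176}
    - {"dp": [0, 0, -0.004], "turn": [0, 0, 0], "grip": 0.176}
    - {"dp": [0, 0, -0.004], "turn": [0, 0, 0], "grip": 0.176}
    - {"dp": [0, 0, -0.004], "turn": [0, 0, 0], "grip": 0.176}
    - {"dp": [0, 0, -0.004], "turn": [0, 0, 0], "grip": 0.176}
    - {"dp": [0, 0, -0.004], "turn": [0, 0, 0], "grip": 0.176}

```text
clock: 5.8
position: [0.5646, -0.0217, 0.2328]
ee_rot: [0.554, 0.44, 0.553, -0.441]
contact_force: [-1.7, -5.7, -0.4]
width: 0.0502
```

```bash
python3 look.py 5; python3 go.py -23 9 60
```

```text
t 5.9 chute mm x,y,tipz [ -23.2 -153.8   59.8] w 50.3 F chute [-2.48 -1.94 -0.23]
tool axes in chute coords
 [[-0.     1.     0.001]
 [-0.     0.001 -1.   ]
 [-1.    -0.     0.   ]]
turn [0.07 0.02 0.  ] dp now-axes [  -0.3    0.4 -162.8] world d [-36.3 158.7   0.2]
```

View pics/s5.png

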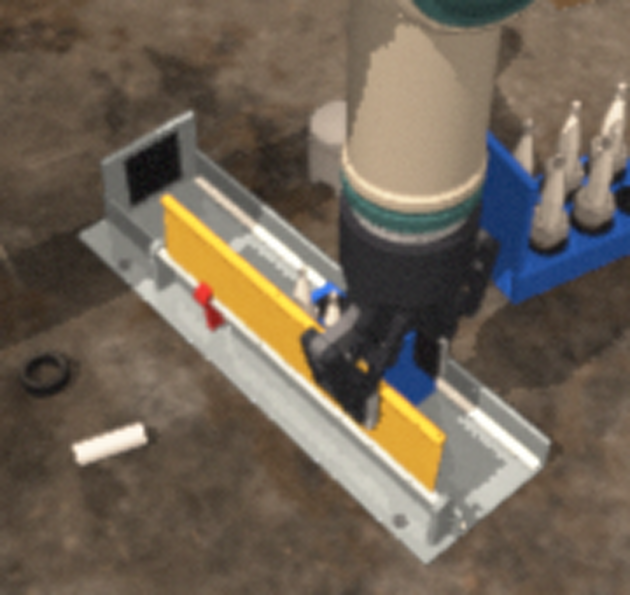

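View pics/t5.png

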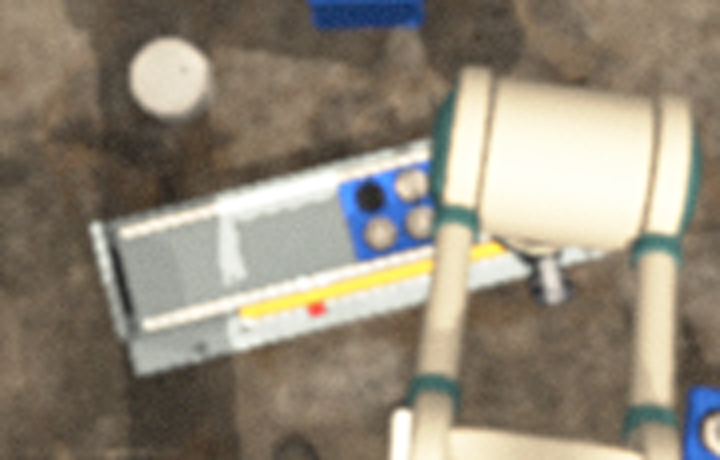

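arm_command:
  targets:
    - {"dp": [0, 0, -0.006], "turn": [0, 0, 0], "grip": 0.176}
    - {"dp": [0, 0, -0.006], "turn": [0, 0, 0], "grip": 0.176}
    - {"dp": [0, 0, -0.006], "turn": [0, 0, 0], "grip": 0.176}
    - {"dp": [0, 0, -0.006], "turn": [0, 0, 0], "grip": 0.176}
    - {"dp": [0, 0, -0.006], "turn": [0, 0, 0], "grip": 0.176}
    - {"dp": [0, 0, -0.006], "turn": [0, 0, 0], "grip": 0.176}
    - {"dp": [0, 0, -0.006], "turn": [0, 0, 0], "grip": 0.176}
    - {"dp": [0, 0, -0.006], "turn": [0, 0, 0], "grip": 0.176}

```text
clock: 6.7
position: [0.5537, 0.0249, 0.2328]
ee_rot: [0.554, 0.44, 0.553, -0.441]
contact_force: [-0.9, -6.0, 1.4]
width: 0.0502
```

```bash
python3 look.py 6; python3 go.py -23 9 60
```

```text
t 6.8 chute mm x,y,tipz [ -23.4 -105.7   59.8] w 50.0 F chute [-2.71 -1.87  0.32]
tool axes in chute coords
 [[-0.001  1.     0.001]
 [ 0.     0.001 -1.   ]
 [-1.    -0.001 -0.   ]]
turn [ 0.07 -0.01  0.03] dp now-axes [  -0.2    0.5 -114.7] world d [-25.3 111.8   0.2]
```

View pics/s6.png

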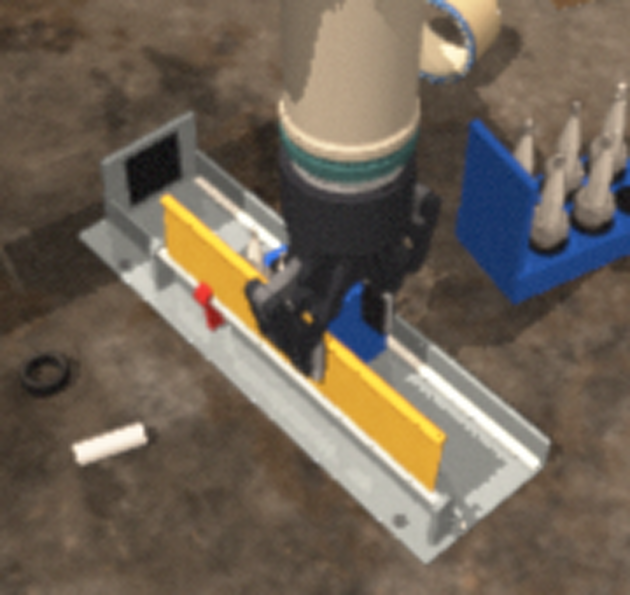

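Everything is nominal: the gate is still open and the rack is sliding flat.

arm_command:
  targets:
    - {"dp": [0, 0, -0.006], "turn": [0, 0, 0], "grip": 0.176}
    - {"dp": [0, 0, -0.006], "turn": [0, 0, 0], "grip": 0.176}
    - {"dp": [0, 0, -0.006], "turn": [0, 0, 0], "grip": 0.176}
    - {"dp": [0, 0, -0.006], "turn": [0, 0, 0], "grip": 0.176}
    - {"dp": [0, 0, -0.006], "turn": [0, 0, 0], "grip": 0.176}
    - {"dp": [0, 0, -0.006], "turn": [0, 0, 0], "grip": 0.176}
    - {"dp": [0, 0, -0.006], "turn": [0, 0, 0], "grip": 0.176}
    - {"dp": [0, 0, -0.006], "turn": [0, 0, 0], "grip": 0.176}

```text
clock: 7.6
position: [0.5428, 0.0714, 0.2328]
ee_rot: [0.554, 0.44, 0.553, -0.441]
contact_force: [-2.4, -6.5, 0.9]
width: 0.0504
```

arm_command:
  targets:
    - {"dp": [0, 0, -0.006], "turn": [0, 0, 0], "grip": 0.176}
    - {"dp": [0, 0, -0.006], "turn": [0, 0, 0], "grip": 0.176}
    - {"dp": [0, 0, -0.006], "turn": [0, 0, 0], "grip": 0.176}
    - {"dp": [0, 0, -0.006], "turn": [0, 0, 0], "grip": 0.176}
    - {"dp": [0, 0, -0.006], "turn": [0, 0, 0], "grip": 0.176}
    - {"dp": [0, 0, -0.006], "turn": [0, 0, 0], "grip": 0.176}
    - {"dp": [0, 0, -0.006], "turn": [0, 0, 0], "grip": 0.176}
    - {"dp": [0, 0, -0.006], "turn": [0, 0, 0], "grip": 0.176}

```text
clock: 8.4
position: [0.5319, 0.1181, 0.2328]
ee_rot: [0.554, 0.439, 0.553, -0.441]
contact_force: [-1.8, -6.6, 1.2]
width: 0.05
```

```bash
python3 look.py 7; python3 go.py -23 9 60
```

```text
t 8.5 chute mm x,y,tipz [-23.7 -10.   59.8] w 50.3 F chute [-3.48 -3.13  2.94]
tool axes in chute coords
 [[-0.001  1.     0.001]
 [-0.     0.001 -1.   ]
 [-1.    -0.001  0.   ]]
turn [0.07 0.01 0.08] dp now-axes [ -0.2   0.7 -19. ] world d [-3.5 18.6  0.2]
```

View pics/s7.png

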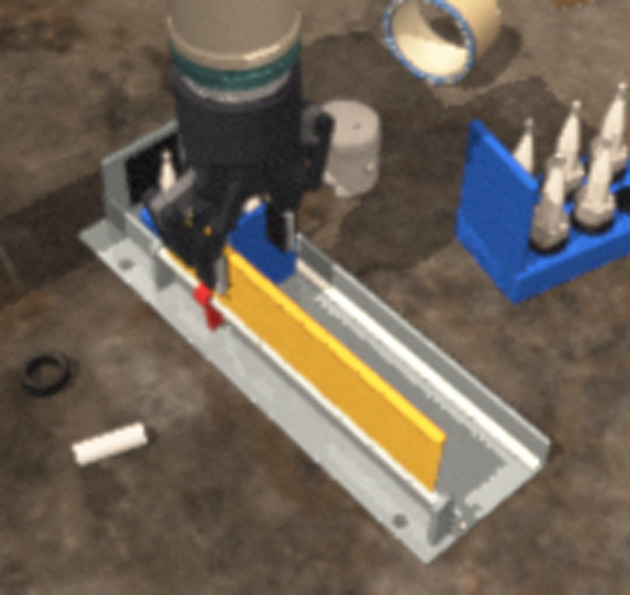

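View pics/t7.png

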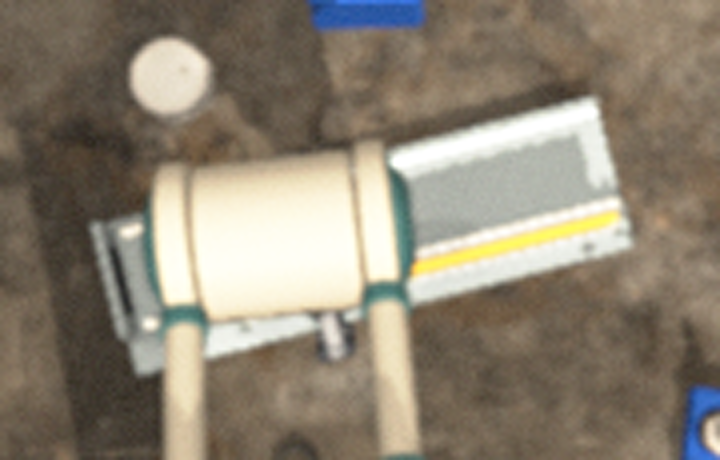

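arm_command:
  targets:
    - {"dp": [0, 0.0005, -0.003], "turn": [0, 0, 0], "grip": 0.176}
    - {"dp": [0, 0, -0.003], "turn": [0, 0, 0], "grip": 0.176}
    - {"dp": [0, 0, -0.003], "turn": [0, 0, 0], "grip": 0.176}
    - {"dp": [0, 0, -0.002], "turn": [0, 0, 0], "grip": 0.176}
    - {"dp": [0, 0, -0.002], "turn": [0, 0, 0], "grip": 0.176}

```text
clock: 9.0
position: [0.5294, 0.1306, 0.2328]
ee_rot: [0.554, 0.439, 0.553, -0.441]
contact_force: [-1.3, -7.8, 3.1]
width: 0.0504
```

arm_command:
  targets:
    - {"dp": [0, 0, -0.002], "turn": [0, 0, 0], "grip": 0.176}

```text
clock: 9.1
position: [0.529, 0.1326, 0.2328]
ee_rot: [0.554, 0.439, 0.553, -0.441]
contact_force: [-2.4, -7.4, 1.9]
width: 0.0503
```

arm_command:
  targets:
    - {"dp": [0, 0, -0.0015], "turn": [0, 0, 0], "grip": 0.176}

```text
clock: 9.2
position: [0.5286, 0.1341, 0.2328]
ee_rot: [0.554, 0.439, 0.553, -0.441]
contact_force: [-2.8, -7.2, 3.1]
width: 0.0505
```

```bash
python3 look.py 8; python3 go.py -23 9 60
```

```text
t 9.3 chute mm x,y,tipz [-23.3   5.6  59.8] w 50.4 F chute [-4.33 -5.45  2.48]
tool axes in chute coords
 [[-0.002  1.     0.001]
 [-0.002  0.001 -1.   ]
 [-1.    -0.002  0.002]]
turn [0.07 0.1  0.1 ] dp now-axes [-0.2  0.3 -3.4] world d [-0.5  3.3  0.2]
```

View pics/s8.png

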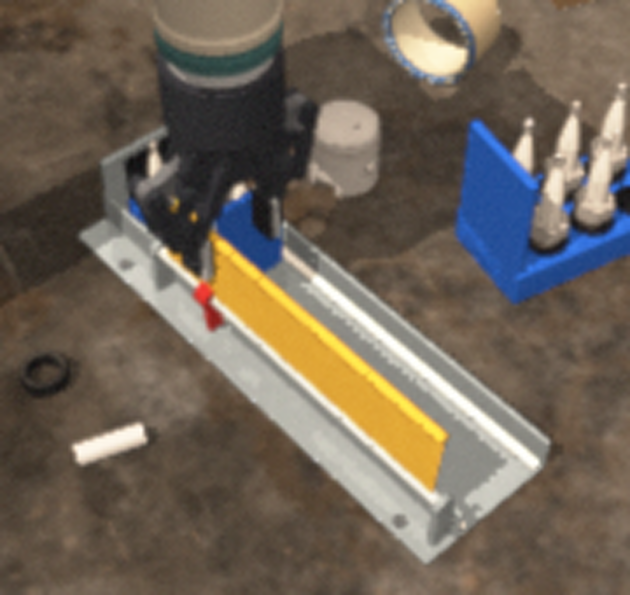

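arm_command:
  targets:
    - {"dp": [0, 0, -0.001], "turn": [0, 0, 0], "grip": 0.176}
    - {"dp": [0, 0, -0.001], "turn": [0, 0, 0], "grip": 0.176}

```text
clock: 9.5
position: [0.5282, 0.1359, 0.2328]
ee_rot: [0.554, 0.439, 0.553, -0.441]
contact_force: [-2.8, -7.6, 2.7]
width: 0.0502
```

arm_command:
  targets:
    - {"dp": [0, 0, -0.001], "turn": [0, 0, 0], "grip": 0.176}

```text
clock: 9.6
position: [0.528, 0.1369, 0.2328]
ee_rot: [0.554, 0.439, 0.553, -0.441]
contact_force: [-2.2, -7.0, 2.5]
width: 0.0503
```

arm_command:
  targets:
    - {"dp": [0, 0, -0.001], "turn": [0, 0, 0], "grip": 0.176}

```text
clock: 9.7
position: [0.5278, 0.1379, 0.2328]
ee_rot: [0.554, 0.439, 0.553, -0.441]
contact_force: [-3.2, -7.6, 2.8]
width: 0.05
```

arm_command:
  targets:
    - {"dp": [0, 0, -0.001], "turn": [0, 0, 0], "grip": 0.176}

```text
clock: 9.8
position: [0.5275, 0.1389, 0.2328]
ee_rot: [0.554, 0.439, 0.553, -0.441]
contact_force: [-2.2, -8.0, 3.3]
width: 0.0502
```

arm_command:
  targets:
    - {"dp": [0, 0, -0.001], "turn": [0, 0, 0], "grip": 0.176}

```text
clock: 9.9
position: [0.5274, 0.1393, 0.2328]
ee_rot: [0.554, 0.439, 0.553, -0.441]
contact_force: [-2.3, -12.6, 2.8]
width: 0.0502
```

arm_command:
  targets:
    - {"dp": [0, 0, -0.001], "turn": [0, 0, 0], "grip": 0.176}

```text
clock: 10.0
position: [0.5273, 0.1397, 0.2329]
ee_rot: [0.555, 0.438, 0.553, -0.442]
contact_force: [-2.0, -15.3, 3.9]
width: 0.0498
```

```bash
python3 look.py 9; python3 go.py -23 9 60
```

```text
t 10.1 chute mm x,y,tipz [-23.5  11.2  59.9] w 50.7 F chute [ -4.42 -13.41   3.53]
tool axes in chute coords
 [[-0.003  1.     0.002]
 [-0.005  0.002 -1.   ]
 [-1.    -0.003  0.005]]
turn [0.1  0.3  0.15] dp now-axes [-0.1  0.5  2.2] world d [ 1.  -2.   0.1]
```

View pics/s9.png

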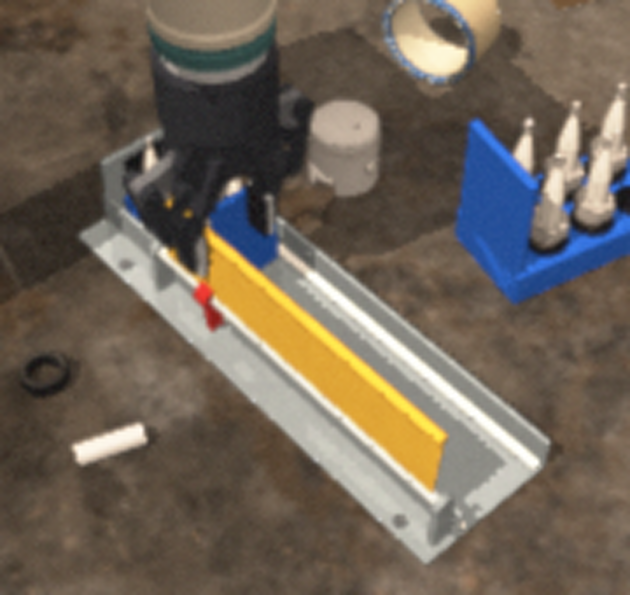

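View pics/t9.png

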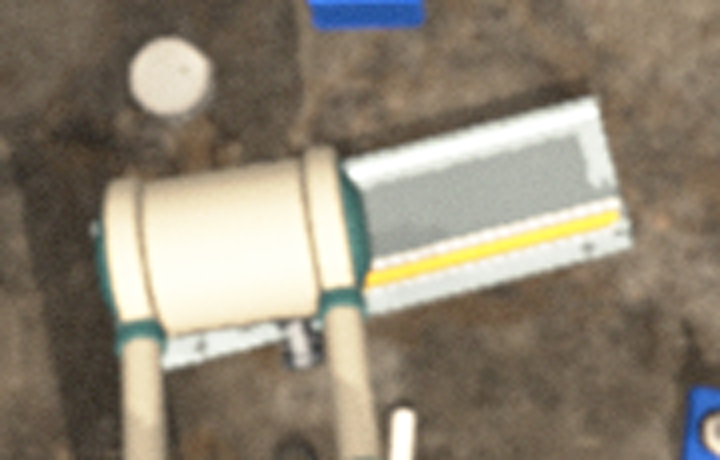

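arm_command:
  targets:
    - {"dp": [0, 0, 0.003], "turn": [0, 0, 0], "grip": 0.176}
    - {"dp": [0, 0, 0.005], "turn": [0, 0, 0], "grip": 0.176}
    - {"dp": [0, 0, 0.006], "turn": [0, 0, 0], "grip": 0.176}
    - {"dp": [0, 0, 0.006], "turn": [0, 0, 0], "grip": 0.176}
    - {"dp": [0, -0.005, 0], "turn": [0, 0, 0], "grip": 0.176}
    - {"dp": [0, -0.006, 0], "turn": [0, 0, 0], "grip": 0.176}
    - {"dp": [0, -0.006, 0], "turn": [0, 0, 0], "grip": 0.176}
    - {"dp": [0, -0.006, 0], "turn": [0, 0, 0], "grip": 0.176}

```text
clock: 10.9
position: [0.5092, 0.1171, 0.2328]
ee_rot: [0.554, 0.44, 0.553, -0.44]
contact_force: [-2.0, -0.9, -1.2]
width: 0.0504
```

arm_command:
  targets:
    - {"dp": [0, -0.006, 0], "turn": [0, 0, 0], "grip": 0.176}
    - {"dp": [0, -0.006, 0], "turn": [0, 0, 0], "grip": 0.176}
    - {"dp": [0, -0.006, 0], "turn": [0, 0, 0], "grip": 0.176}
    - {"dp": [0, -0.006, 0], "turn": [0, 0, 0], "grip": 0.176}
    - {"dp": [0, -0.003, 0], "turn": [0, 0, 0], "grip": 0.176}
    - {"dp": [0, 0, 0], "turn": [0, 0, 0], "grip": 0.176}

```text
clock: 11.5
position: [0.4829, 0.111, 0.2329]
ee_rot: [0.553, 0.44, 0.553, -0.44]
contact_force: [0.5, 0.7, -0.5]
width: 0.0501
```

```bash
python3 look.py 10; python3 go.py
```

```text
t 11.6 chute mm x,y,tipz [-72.4  -6.7  59.8] w 50.3 F chute [ 0.38  0.45 -0.4 ]
tool axes in chute coords
 [[ 0.001  1.     0.001]
 [-0.     0.001 -1.   ]
 [-1.     0.001  0.   ]]
```

View pics/s10.png

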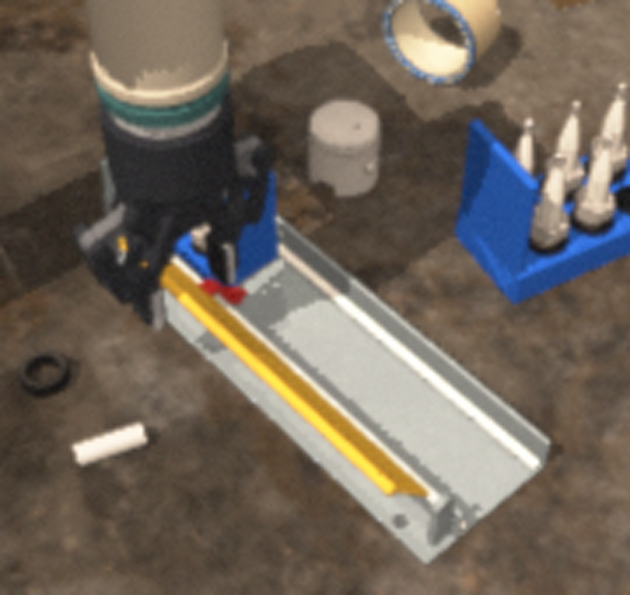

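arm_command:
  targets:
    - {"dp": [-0.01, 0, 0], "turn": [0, 0, 0], "grip": 0.176}
    - {"dp": [-0.02, 0, 0], "turn": [0, 0, 0], "grip": 0.176}
    - {"dp": [-0.03, 0, 0], "turn": [0, 0, 0], "grip": 0.176}
    - {"dp": [-0.03, 0, 0], "turn": [0, 0, 0], "grip": 0.176}
    - {"dp": [-0.04, 0, 0], "turn": [0, 0, 0], "grip": 0.176}
    - {"dp": [-0.03, 0, 0.03], "turn": [0, 0, 0], "grip": 0.176}
    - {"dp": [0, 0, 0.045], "turn": [0, 0, 0], "grip": 0.176}
    - {"dp": [0, 0, 0.045], "turn": [0, 0, 0], "grip": 0.176}

```text
clock: 12.4
position: [0.5106, -0.0066, 0.3953]
ee_rot: [0.555, 0.441, 0.552, -0.439]
contact_force: [0.7, 0.6, -0.7]
width: 0.05
```

arm_command:
  targets:
    - {"dp": [0, 0, 0.045], "turn": [0, 0, 0], "grip": 0.176}
    - {"dp": [0, 0, 0.045], "turn": [0, 0, 0], "grip": 0.176}
    - {"dp": [0, 0, 0.045], "turn": [0, 0, 0], "grip": 0.176}
    - {"dp": [0, 0, 0.03], "turn": [0, 0, 0], "grip": 0.176}
    - {"dp": [0, 0, 0], "turn": [0, 0, 0], "grip": 0.176}
    - {"dp": [0, 0, 0], "turn": [0, 0, 0], "grip": 0.176}

```text
clock: 13.0
position: [0.5472, -0.1672, 0.3929]
ee_rot: [0.553, 0.441, 0.553, -0.441]
contact_force: [0.7, -0.1, -0.0]
width: 0.0498
```

```bash
python3 look.py 11; python3 go.py
```

```text
t 13.1 chute mm x,y,tipz [ -72.5 -290.8  220. ] w 50.1 F chute [-0.18 -0.8   0.41]
tool axes in chute coords
 [[ 0.     1.     0.001]
 [ 0.001  0.001 -1.   ]
 [-1.     0.    -0.001]]
```

View pics/s11.png

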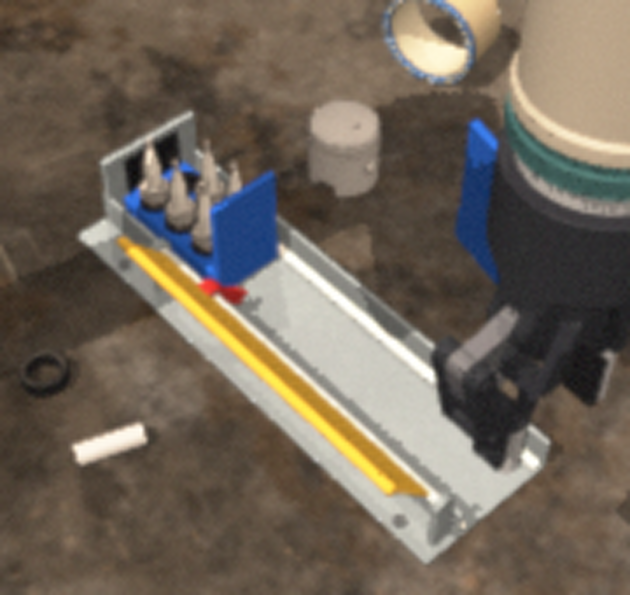

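View pics/t11.png

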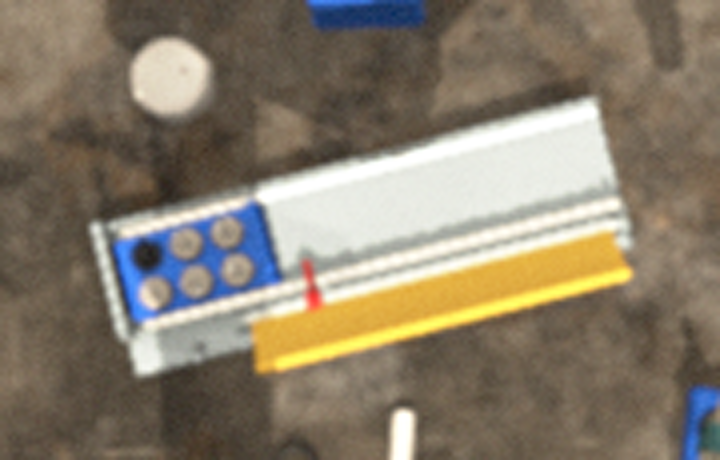

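The rack is home against the stop (front edge around (115,240) in the top crop). The gate is shut behind it at (310,285), the loose parts haven't moved, and the arm is clear.

```bash
python3 -c "
from rig import manip
print(manip.sign_off())"
```

```text
the job is handed in; nothing more can be done
None
```

The job is done and handed in at about 13 s of the 48 s allowed; `sign_off` reports no verdict.

**What I did:** I pressed the paddle in with one finger, which held the gate at about 0.75–0.8 rad (estimated from the images and finger position). The other finger slid the rack about 175 mm along the chute to the end stop. I then backed off, let go of the paddle and withdrew.

**Last checks:**
- **Rack home:** the push force rose from about 7 N to 15 N as the rack met the stop. The final images show it flat and seated there.
- **Gate and arm:** the gate is shut behind the rack. The arm is clear, with only sensor noise (under 1 N) on the force reading.
- **Loose parts:** the piston, bush and pin look unmoved in the images.

**Small disagreement:** contact came with the finger about 2 mm past the y = 9 mm I had calculated, within my 2–3 mm fit error. The stop's outer edge also fitted about 1.5 px off the chute model.

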